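# Open a photometer's sprung cell lid and seat the proud cuvette

## Robot

A 6-joint arm with a two-finger parallel gripper is mounted at the origin on a cart in front of the work surface, level with it; the furniture and walls round the work are solid. World frame = base frame: x ahead of the robot, y to its left, z up, the work surface at z = 0. Lengths are in m, angles in degrees, forces in N, time in s.
With the tool pointing down it reaches from about 0.25 to 0.725 m from the base axis. Payload 9.7 kg.
Tool frame: the origin (TCP) lies midway between the tips of the shut fingers; the grasp point (between the pads) lies 19 mm behind it; z points along the fingers, x is the direction in which the jaws open and shut, and the axes are right-handed (so a half turn about z gives the same grasp; the last joint's range is limited). The gripper opens to 85 mm and grips with 20 to 120 N. Pads are 22 mm wide; open, the fingers measure 114 mm over their backs; the gripper's body (76 mm by 85 mm) begins 54 mm behind the grasp point. The pads swing forward as they close: fully open they stand 13 mm farther back than shut.
Start: joints at [65.317, 4.979, 10.078, 95.1, 0, 90], TCP at [0.23, 0.5, 0.231] pointing down, gripper open.
Joint ranges: [-179.16, 179.16], [-48.56, 103.87], [-65.8, 70.77], [-126.05, 130.52], [-82.76, 87.17], [-180, 180]. Speed limits (degrees/s): [127.2, 127.2, 147.25, 180, 180, 180].

## Interface

Orientations are given as [roll, pitch, yaw] about the fixed x, y, z axes, in that order (R = Rz(yaw) Ry(pitch) Rx(roll)).
In Python, from workcell import sensors, camera, get_calibration, bot, recognise, place_of gives the robot as it stands. The module is installed in compiled form; this text tells all that it offers.
- The arm moves only by the tool send_rows, never from a script. Its argument "plan" is a list of rows, each a list of 3 entries, a list of its own where there are three numbers: the shift along the tool's x, y, z normalised to -1 to 1, where 1 is 0.3 m, then the turn, a rotation vector about the tool's x, y, z normalised to -1 to 1, where 1 is pi rad, then the closure, from -1 (fully open) to 1 (shut). In form: [[[x, y, z], [rx, ry, rz], claw], ...]. A call has 1 to 10 rows; each row is the pose to reach, as a shift and turn from the pose commanded when the call began, along the tool's axes at that moment, turning the shorter way round; what a row does not reach only later rows make up. A row lasts 1/10 s, in which the tool goes at most 50 mm and 8.59 degrees, less where a joint would pass 70% of its speed; a pose out of reach is approached as far as the arm can. A call with a number of a shift or a turn outside -1 to 1 is refused whole. A call with a gripper value outside its range is refused whole. The fingers move at their own pace and stop on an object; "force" is the grip in N (left out, the last holds). Time passes only in rows, so rows that repeat a pose let the fingers close. It gives the time, the measured TCP pose, the force and the opening at its end, in the units of the state.
- sensors.get_obs(): the state, without advancing time (a new reading comes with each control period).
- camera(name): name is "scene" or "top"; returns the picture (480x640x3 uint8, blue, green, red); there is no depth.
- get_calibration(name): a dict with "fx", "fy", "cx", "cy" (pixels), "R" (3x3) and "t" (3): a world point X has camera coordinates R X + t. Camera axes: x right, y down, z forward; pixel columns grow to the right and rows downward; lengths in m; the calibration is good to about 2 mm. A picture is of the moment at which its call begins. get_calibration takes no time and is no camera call.
- bot.job_done(): hands the job in, once; it reports no verdict.
Trained networks look in the newest picture that a camera, given by its name, has taken for a name from the list of things; names that differ only in an ending like _2 or _b are one class to them, and where a whole thing is asked for, a point or a joint stands for the part that bears it (a point fixed in the world has none). Each returns a list of dicts, best first, with "p" (0 to 1); they miss things now and then, are a little off and sometimes report something else, mostly with a low value. They report only what shows in the picture. A call takes as long as a camera call.
- recognise(label, camera): "point" ([column, row] in pixels, amid what is visible of it).
- place_of(label, camera): "point" ([column, row] in pixels: a listed point, or the origin of a listed thing).
The state is a dict: "time": time; "q": joint angles; "qd": joint speeds; "joint_efforts": joint torques, N m; "ee_pos": TCP position; "tcp_rot": TCP orientation; "wrist_force": force on the tool from outside, world axes, zero at the start; "torque": the same for the moment, N m; "opening": finger opening in m.
Only numpy, scipy, OpenCV 4.12 (cv2) and the standard library are available. Lean on these libraries where they do the work, as an engineer would, in place of code of your own. Each camera call takes 0.05 s, during which the arm holds its last target. There are 200 camera calls.

## Task

The photometer's reading drifts because one of the two cuvettes under its lid is not fully down in its well. Press the release tab in front of the lid so that the lid springs up, push the lid all the way back until it stays open on its stop, then gently press the cuvette that stands proud fully home with a fingertip. Only touch, push and press: do not lift or pull anything out, leave the other cuvette seated and the things around where they are, and leave the lid open.

Things in the scene. Friction and masses are not known exactly. Their poses are not given: they have to be found in the camera images.
- photometer: Bench photometer, light grey housing, fixed, 190 mm deep (its x) x 210 mm wide (its y), flat deck 65 mm above the worktop. Origin: centre of its underside; -x is its front (towards the robot), +y its left. Right half (-y): keypad and sloped display, up to 91 mm high. Left half, centred on y = 45 mm, front to back: release tab, dark grey cell lid, hinge.
- release_tab (a joint): Release tab, a sprung rocker. 0 = at rest, 0.32 rad = fully pressed; the pad goes down as the value grows and it springs back when let go. The lid's hook lets go from about 0.2 rad. Full travel needs 2 to 4 N on the pad.
- tab_pad (a point): Middle of the top of the tab's ribbed thumb pad, at rest 79.5 mm above the worktop, at x = -52 mm, y = 45 mm of the photometer. The pad is 30 mm (x) x 26 mm (y) and slopes up 0.2 rad to the front; it is pressed straight down and this point sinks about 7.5 mm. The lid's front is 31 mm behind this point.
- lid (a joint): Cell lid, a hollow cap 95 (x) x 85 (y) x 28 mm, walls 2.5 mm, hinged at its back. 0 = shut and latched (top 95 mm above the worktop); once the tab is pressed its spring lifts it within a second to 0.85 rad, where it rests. Pushed on by its front edge (under 1 N) it falls back to 0.85 if let go before about 1.45 rad, and falls open by its weight beyond about 1.6; 1.85 rad = fully open on its stop.
- lid_front_edge (a point): Middle of the lower rim of the lid's front wall, the edge to push. Shut: x = -21 mm, y = 45 mm of the photometer, 66.5 mm above the worktop. At 0.85 rad: x = 2 mm, 147 mm above the worktop. Fully open: x = 94 mm, 182 mm above the worktop.
- lid_hinge (a point): Middle of the lid's hinge axis, which runs along the photometer's y at x = 80 mm, 81 mm above the worktop.
- cell_holder (a point): Middle of the top of the black cell holder under the lid, 67 mm above the worktop, at x = 20 mm, y = 45 mm of the photometer. It has two square wells 13.5 mm wide and 37 mm deep (floor 30 mm above the worktop), 18 mm to the left and 18 mm to the right of this point.
- cuvette_a: Clear cuvette with a white stopper, 12.5 x 12.5 x 45 mm, the one that starts proud: it stands in one of the two wells (either), 5 to 8 mm higher than home. Loose, held by a spring ball in the wall of the well; it needs about 2 to 4 N to slide down. Origin: centre of its underside, 30 mm above the worktop when home.
- cuvette_a_top (a point): Middle of the top of that cuvette: 80 to 83 mm above the worktop at the start, 75 mm when home.
- cuvette_b: The other cuvette, of the same look and size, in the other well, fully home from the start; 36 mm beside cuvette_a. Origin: centre of its underside.
- lens_tissue: flat booklet of lens tissue, 70 x 100 x 6 mm, lying left of the photometer; origin at the centre of its underside
- stain_bottle: dark blue dropper bottle with a black rubber teat, 34 mm across, 100 mm tall, standing left of the photometer; origin at the centre of its underside
- sample_jar: small specimen jar with a screw lid, 44 mm across, 56 mm tall, standing right of the photometer; origin at the centre of its underside
- tally_counter: hand tally counter, 48 x 65 x 30 mm, lying right of the photometer; origin at the centre of its underside
- petri_dish: lidded petri dish, 61 mm across, 15 mm tall, lying farther right; origin at the centre of its underside
- forceps: fine steel forceps, 124 mm long, 6 mm thick, lying farther left; origin at the centre of the underside

How it is judged:
By the outcome, as a careful person would: the job done as asked, in the order asked, and still so for the second after the job is handed in, with the robot touching nothing.
It also fails if it takes over 45 s, if anything falls off the work surface, if the arm or the gripper's body presses on something with over 40 N, if the wrist force passes 120 N, or if a joint passes its speed limit or range.

## Working session

There is one attempt and no reset: what is moved stays moved. The work goes in short steps, Python scripts to look and compute and a tool call to move; the robot and the scene stay as the last step left them, time stands still between calls to the robot, and variables do not carry over. Pictures are saved under pics/ and viewed, on a budget of 10 in all, crops included, one or two more only if the job needs it, and the job is handed in when it is done.

Besides the shell and the picture viewer there is one more tool, called after "Request:" in YAML: its name, and indented under it one key for each argument. send_rows: Moves the arm, as the interface text tells. Scaled input: -1 to 1 covers 0.3 m each way for a shift and pi rad each way for a turn. Its arguments: {"type":"object","properties":{"plan":{"type":"array"},"force":{"type":"number"}},"required":["plan"]}

```bash
mkdir -p pics
cat > h.py <<'E'
import numpy as np, cv2
from workcell import sensors, camera, get_calibration, bot, recognise, place_of
def ray(cam,p):
    c=get_calibration(cam);R=np.array(c["R"]);t=np.array(c["t"])
    d=R.T@np.array([(p[0]-c["cx"])/c["fx"],(p[1]-c["cy"])/c["fy"],1.]);return -R.T@t,d/np.linalg.norm(d)
def at_z(cam,p,z):
    o,d=ray(cam,p);return o+d*(z-o[2])/d[2]
def proj(cam,X):
    c=get_calibration(cam);x=np.array(c["R"])@np.array(X)+np.array(c["t"]);return [round(c["fx"]*x[0]/x[2]+c["cx"]),round(c["fy"]*x[1]/x[2]+c["cy"])]
E
python3 - <<'E'
from h import *
o=sensors.get_obs();print({k:np.round(v,3).tolist() for k,v in o.items()})
for c in("top","scene"):
    cv2.imwrite(f"pics/{c}0.png",camera(c)); print(c,np.round(ray(c,[320,240])[0],3),np.round(ray(c,[320,240])[1],3))
    for n,z in(("tab_pad",.0795),("lid_front_edge",.0665),("lid_hinge",.081),("photometer",0),("stain_bottle",0),("sample_jar",0),("lens_tissue",0),("tally_counter",0)):
        for r in place_of(n,c)[:1]: print(c,n,round(r["p"],2),np.round(r["point"]),np.round(at_z(c,r["point"],z),4))
E
```

```text
{'time': 0.0, 'q': [65.315, 5.011, 10.035, 95.098, -0.001, 89.998], 'qd': [-0.099, 0.057, -0.008, 0.072, -0.108, -0.03], 'joint_efforts': [-0.002, -52.039, 46.481, 0.016, -0.0, -0.0], 'ee_pos': [0.23, 0.5, 0.231], 'tcp_rot': [179.999, 0.074, 65.318], 'wrist_force': [-0.706, -0.048, -0.847], 'torque': [0.068, -0.028, -0.024], 'opening': 0.085}
top [0.465 0.088 1.128] [ 0.112  0.014 -0.994]
top tab_pad 0.63 [293. 305.] [0.4489 0.1565 0.0795]
top lid_front_edge 0.59 [299. 282.] [0.4965 0.1457 0.0665]
top lid_hinge 0.88 [305. 235.] [0.5931 0.1333 0.081 ]
top photometer 0.58 [320. 280.] [0.5047 0.1027 0.    ]
top stain_bottle 0.55 [263. 240.] [0.5913 0.2302 0.    ]
top sample_jar 0.77 [388. 277.] [ 0.5124 -0.0469  0.    ]
top lens_tissue 0.68 [244. 282.] [0.4979 0.269  0.    ]
top tally_counter 0.72 [429. 272.] [ 0.5233 -0.1372  0.    ]
scene [-0.101 -0.6    0.495] [ 0.626  0.658 -0.419]
scene tab_pad 0.46 [264. 232.] [0.4622 0.1584 0.0795]
scene lid_front_edge 0.68 [280. 236.] [0.4919 0.1426 0.0665]
scene lid_hinge 0.82 [318. 218.] [0.5946 0.1363 0.081 ]
scene photometer 0.79 [302. 269.] [0.5095 0.0979 0.    ]
scene sample_jar 0.79 [357. 292.] [ 0.5243 -0.0445  0.    ]
scene tally_counter 0.73 [454. 358.] [ 0.485  -0.2853  0.    ]
```

View pics/top0.png

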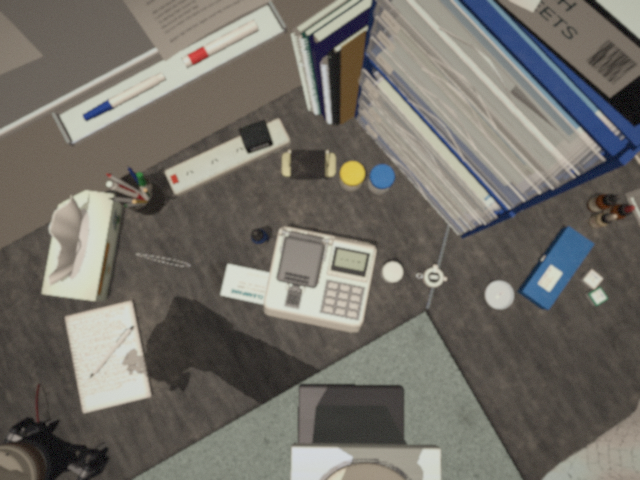

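View pics/scene0.png

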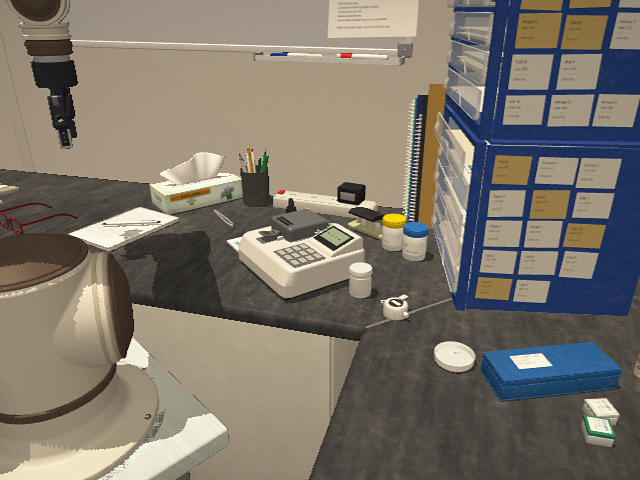

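The top view shows the photometer centred near (320,280), turned slightly clockwise. The tab is near (293,297), the lid near (301,260) and the bottle at (262,236). The scene view agrees: tab (268,235), lid (305,222). Next I fit the pose.

```bash
cat >> h.py <<'E'
def P(pose,l):
    x,y,a=pose;c,s=np.cos(a),np.sin(a);return np.array([x+c*l[0]-s*l[1],y+s*l[0]+c*l[1],l[2]])
def fproj(cam,X):
    c=get_calibration(cam);x=np.array(c["R"])@np.array(X)+np.array(c["t"]);return np.array([c["fx"]*x[0]/x[2]+c["cx"],c["fy"]*x[1]/x[2]+c["cy"]])
def box(im,cam,pose,s,off):
    def L(pts,col,close=True):
        q=np.array([(fproj(cam,P(pose,p))-off)*s for p in pts]).round().astype(int);cv2.polylines(im,[q],close,col,1)
    L([(a,b,.065) for a,b in((-.095,-.105),(.095,-.105),(.095,.105),(-.095,.105))],(0,0,255))
    L([(a,b,.095) for a,b in((-.02,.0025),(.075,.0025),(.075,.0875),(-.02,.0875))],(0,255,0))
    L([(a,b,z) for a,b,z in((-.067,.032,.0825),(-.037,.032,.0765),(-.037,.058,.0765),(-.067,.058,.0825))],(255,0,0))
E
python3 - <<'E'
from h import *
from scipy.optimize import least_squares
loc={"tab_pad":(-.052,.045,.0795),"lid_front_edge":(-.021,.045,.0665),"lid_hinge":(.08,.045,.081),"photometer":(0,0,0)}
ob=[]
im={}
for c in("top","scene"):
    im[c]=camera(c)
    for n in loc:
        r=place_of(n,c)
        if r: ob.append((c,n,np.array(r[0]["point"])))
f=lambda p:np.concatenate([fproj(c,P(p,loc[n]))-q for c,n,q in ob])
r=least_squares(f,[.5,.1,-.15],loss="soft_l1");print(r.x,np.degrees(r.x[2]));print(f(r.x).reshape(-1,2).round(1).tolist())
np.save("pose.npy",r.x)
out=[]
for c,o in(("top",(250,215)),("scene",(230,190))):
    w=cv2.resize(im[c][o[1]:o[1]+130,o[0]:o[0]+140],None,fx=4,fy=4,interpolation=cv2.INTER_CUBIC)[:, :]
    w2=w.copy();box(w2,c,r.x,4,np.array(o)-.0);out.append(w2)
cv2.imwrite("pics/fit.png",cv2.resize(np.hstack(out),(800,372)))
E
```

```text
[ 0.50454773  0.10247483 -0.19156515] -10.97587457597292
[[1.5, -2.4], [-1.2, 0.4], [0.4, -0.9], [0.7, -1.7], [-0.3, 2.0], [-2.3, 1.1], [-0.0, 2.4], [-2.3, -2.3]]
```

View pics/fit.png

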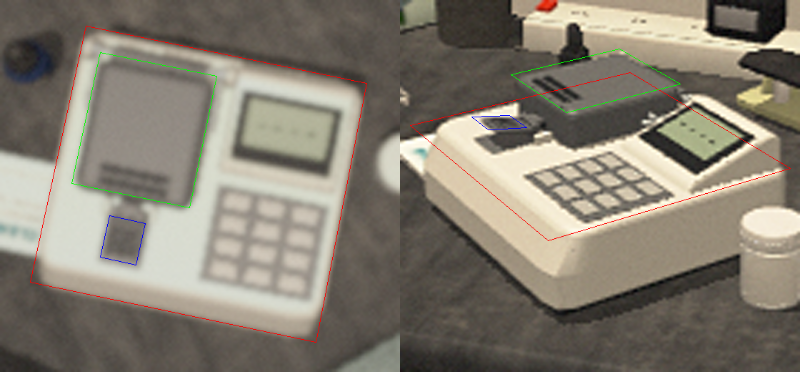

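The overlay agrees with the lid, tab and housing in both views to about 2–3 mm. Next is the approach.

```bash
cat >> h.py <<'E'
from scipy.spatial.transform import Rotation as Ro
def go(l,yaw=None):
    "photometer-frame target -> normalised tool shift/turn"
    o=sensors.get_obs();R=Ro.from_euler("xyz",o["tcp_rot"],degrees=True);pose=np.load("pose.npy")
    d=R.inv().apply(P(pose,l)-np.array(o["ee_pos"]))/.3
    T=Ro.from_euler("xyz",[180,0,np.degrees(pose[2])+90],degrees=True)
    t=(R.inv()*T).as_rotvec()/np.pi
    print(l,P(pose,l).round(4),"shift",d.round(4).tolist(),"turn",t.round(4).tolist())
E
python3 -c "
from h import *
go((-.052,.045,.13))"
```

```text
(-0.052, 0.045, 0.13) [0.4621 0.1566 0.13  ] shift [-0.716, 1.1816, 0.3376] turn [0.0, 0.0, -0.0761]
```

Request:
send_rows:
  plan:
    - [[-0.1, 0.16, 0], [0, 0, -0.0761], 1]
    - [[-0.2, 0.32, 0], [0, 0, -0.0761], 1]
    - [[-0.3, 0.48, 0], [0, 0, -0.0761], 1]
    - [[-0.4, 0.64, 0], [0, 0, -0.0761], 1]
    - [[-0.5, 0.8, 0], [0, 0, -0.0761], 1]
    - [[-0.6, 0.95, 0], [0, 0, -0.0761], 1]
    - [[-0.65, 1.0, 0], [0, 0, -0.0761], 1]
    - [[-0.65, 1.0, 0], [0, 0, -0.0761], 1]

```text
time: 2.2
ee_pos: [0.4224, 0.1936, 0.2314]
tcp_rot: [180.0, 0.0, 78.8]
wrist_force: [0.6, 0.8, 0.5]
opening: 0.0001
```

```bash
python3 -c "
from h import *
go((-.052,.045,.13));go((-.052,.045,.0795))"
```

```text
(-0.052, 0.045, 0.13) [0.4621 0.1566 0.13  ] shift [-0.0953, 0.1536, 0.3382] turn [0.0002, 0.0002, -0.0014]
(-0.052, 0.045, 0.0795) [0.4621 0.1566 0.0795] shift [-0.0952, 0.1534, 0.5065] turn [0.0002, 0.0002, -0.0014]
```

Request:
send_rows:
  plan:
    - [[-0.095, 0.153, 0.0], [0, 0, 0], 1]
    - [[-0.095, 0.153, 0.15], [0, 0, 0], 1]
    - [[-0.095, 0.153, 0.3], [0, 0, 0], 1]
    - [[-0.095, 0.153, 0.42], [0, 0, 0], 1]
    - [[-0.095, 0.153, 0.44], [0, 0, 0], 1]
    - [[-0.095, 0.153, 0.44], [0, 0, 0], 1]

```text
time: 2.8
ee_pos: [0.4599, 0.1608, 0.0992]
tcp_rot: [-179.9, 0.0, 79.0]
wrist_force: [0.8, 0.8, -0.7]
opening: -0.0003
```

```bash
python3 -c "
from h import *
go((-.052,.045,.0795))
a=camera('top')[225:345,240:360];b=camera('scene')[160:280,220:340]
cv2.imwrite('pics/tab.png',cv2.resize(np.hstack([a,b]),(800,400),interpolation=cv2.INTER_CUBIC))"
```

```text
(-0.052, 0.045, 0.0795) [0.4621 0.1566 0.0795] shift [-0.0125, 0.0098, 0.0658] turn [-0.0004, 0.0002, 0.0001]
```

View pics/tab.png

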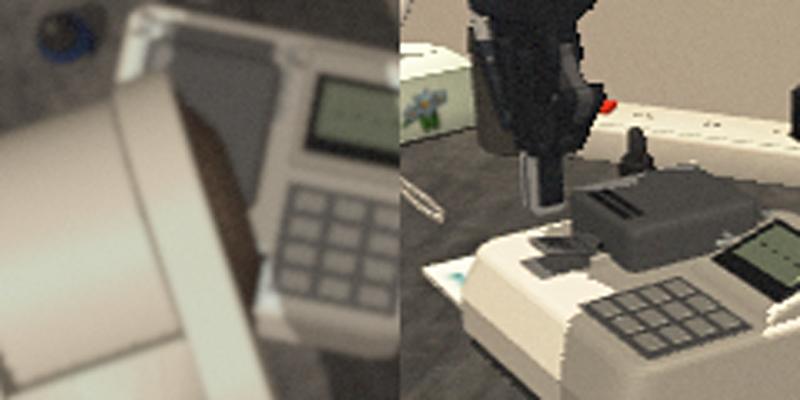

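```bash
python3 -c "
from h import *
o=sensors.get_obs();print(fproj('scene',o['ee_pos']), fproj('scene',P(np.load('pose.npy'),(-.052,.045,.0795))),fproj('scene',P(np.load('pose.npy'),(-.021,.045,.0665))))
print(at_z('scene',(270,233),.0795),place_of('tab_pad','scene')[:1],recognise('tab_pad','scene')[:1])"
```

```text
[262.36831542 222.20717133] [264.61121619 232.68336702] [278.2539154  235.08245712]
[0.46897635 0.14764114 0.0795    ] [{'point': [265.5, 233.6], 'p': 0.58}] []
```

Request:
send_rows:
  plan:
    - [[-0.018, 0.014, 0], [0, 0, 0], 1]
    - [[-0.018, 0.014, 0.04], [0, 0, 0], 1]
    - [[-0.018, 0.014, 0.06], [0, 0, 0], 1]
    - [[-0.018, 0.014, 0.07], [0, 0, 0], 1]
    - [[-0.018, 0.014, 0.08], [0, 0, 0], 1]
    - [[-0.018, 0.014, 0.085], [0, 0, 0], 1]
    - [[-0.018, 0.014, 0.085], [0, 0, 0], 1]

```text
time: 3.7
ee_pos: [0.463, 0.1545, 0.074]
tcp_rot: [-179.9, 0.0, 79.0]
wrist_force: [-4.5, -0.5, 6.3]
opening: -0.0001
```

```bash
python3 -c "
from h import *
print(sensors.get_obs()['wrist_force'])
b=camera('scene')[140:260,220:380]
cv2.imwrite('pics/tab2.png',cv2.resize(b,(640,480),interpolation=cv2.INTER_CUBIC))"
```

```text
[-4.50467763 -0.53456002  6.33804501]
```

View pics/tab2.png

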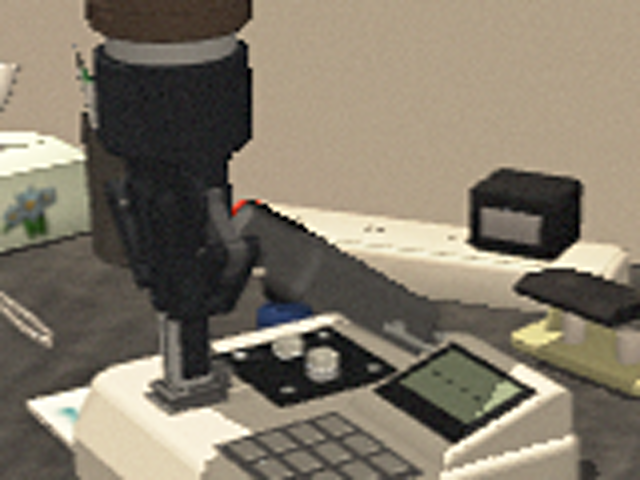

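The lid is up, near (340,270), close to the gripper body. Both cuvettes now show, with the front one at (320,358) looking taller. I'll back off and up before pushing.

Request:
send_rows:
  plan:
    - [[0, -0.01, -0.03], [0, 0, 0], 1]
    - [[0, -0.07, -0.06], [0, 0, 0], 1]
    - [[0, -0.17, -0.1], [0, 0, 0], 1]
    - [[0, -0.2, -0.2], [0, 0, 0], 1]
    - [[0, -0.2, -0.25], [0, 0, 0], 1]
    - [[0, -0.2, -0.25], [0, 0, 0], 1]

```text
time: 4.35
ee_pos: [0.4061, 0.1665, 0.1514]
tcp_rot: [179.8, -0.1, 79.0]
wrist_force: [-1.2, -0.1, 0.1]
opening: -0.0001
```

Run:
```python
from h import *
print(sensors.get_obs()['wrist_force'])
pose=np.load("pose.npy")
im=camera('scene');camera('top')
for n,z in(("lid_front_edge",.147),("cuvette_a_top",.081),("cell_holder",.067),("tab_pad",.0795)):
  for c in("scene","top"):
    for r in place_of(n,c)[:2]:
        w=at_z(c,r["point"],z);a=pose[2];d=w[:2]-pose[:2];R=np.array([[np.cos(a),np.sin(a)],[-np.sin(a),np.cos(a)]])
        print(c,n,round(r["p"],2),np.round(r["point"]),"local",(R@d).round(4))
o=(220,140);s=5
w=cv2.resize(im[140:260,220:380],None,fx=s,fy=s,interpolation=cv2.INTER_CUBIC)
for y in(.027,.063):
    for z,c in((.075,(0,255,0)),(.082,(0,0,255))):
        q=np.array([(fproj('scene',P(pose,(.02+a,y+b,z)))-o+.5)*s for a,b in((-.00625,-.00625),(.00625,-.00625),(.00625,.00625),(-.00625,.00625))]).round().astype(int);cv2.polylines(w,[q],True,c,1)
cv2.imwrite('pics/cuv.png',w)
```

```text
[-1.20501714 -0.07307001  0.05003138]
scene lid_front_edge 0.31 [246. 244.] local [-0.164  -0.1175]
top lid_front_edge 0.74 [295. 273.] local [-0.0019  0.0474]
scene cuvette_a_top 0.61 [303. 227.] local [0.0282 0.026 ]
scene cell_holder 0.69 [293. 228.] local [0.023  0.0599]
top cell_holder 0.9 [298. 262.] local [0.0238 0.0517]
top cell_holder 0.37 [304. 237.] local [0.0773 0.0501]
scene tab_pad 0.43 [262. 232.] local [-0.0558  0.0498]
top tab_pad 0.74 [288. 303.] local [-0.062   0.0532]
```

View pics/cuv.png

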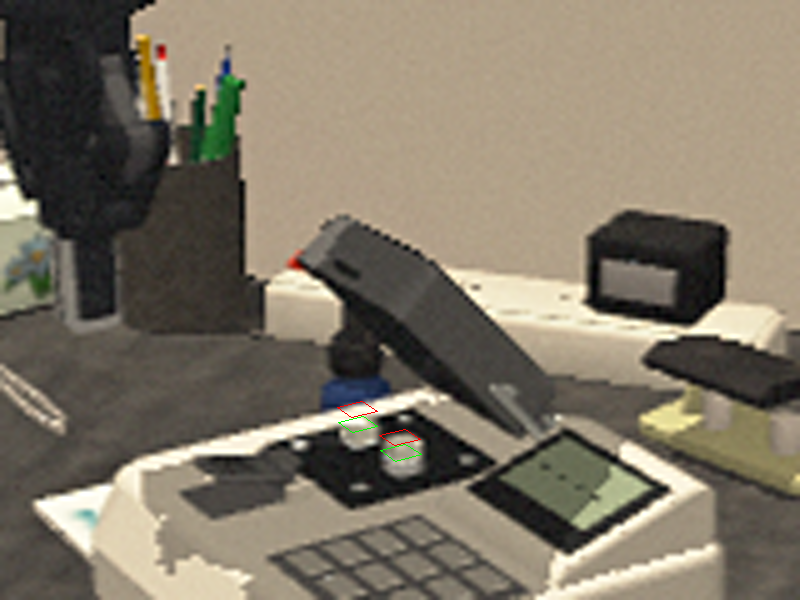

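The overlay shows the right well's cuvette reaching the red outline (82 mm), while the left one matches green (75 mm). So the proud cuvette is at local (0.02, 0.027). Now the lid push.

Request:
send_rows:
  plan:
    - [[0, 0.15, 0.05], [0, 0, 0], 1]
    - [[0, 0.29, 0.05], [0, 0, 0], 1]
    - [[0, 0.34, 0.04], [0, 0, 0], 1]
    - [[0, 0.38, 0.02], [0, 0, 0], 1]
    - [[0, 0.42, 0], [0, 0, 0], 1]
    - [[0, 0.46, -0.01], [0, 0, 0], 1]
    - [[0, 0.5, -0.02], [0, 0, 0], 1]
    - [[0, 0.54, -0.03], [0, 0, 0], 1]
    - [[0, 0.57, -0.03], [0, 0, 0], 1]
    - [[0, 0.6, -0.03], [0, 0, 0], 1]

```text
time: 5.85
ee_pos: [0.5818, 0.1315, 0.1575]
tcp_rot: [-180.0, 0.0, 79.0]
wrist_force: [0.0, -0.5, -0.6]
opening: -0.0001
```

Run:
```python
from h import *
print(sensors.get_obs()['wrist_force'])
im=camera('scene')
w=cv2.resize(im[120:260,220:380],None,fx=4,fy=4,interpolation=cv2.INTER_CUBIC)
cv2.imwrite('pics/lid.png',w)
```

```text
[ 0.02749408 -0.53388285 -0.63103312]
```

View pics/lid.png

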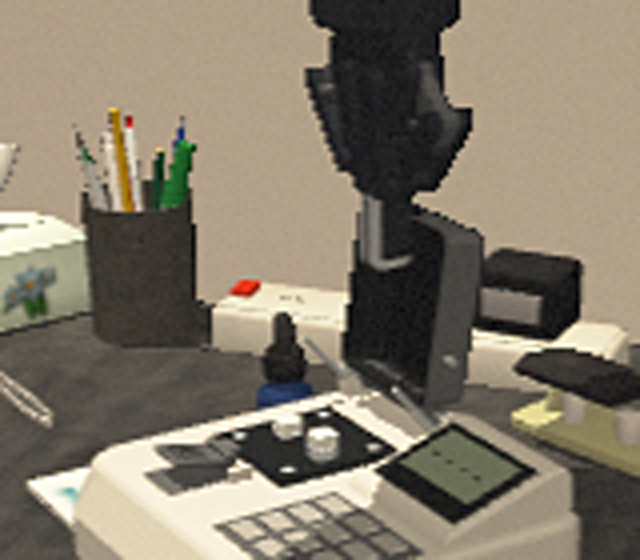

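The lid stands upright against its stop with the finger free (no force). I'll back out to above the right-hand cuvette.

Request:
send_rows:
  plan:
    - [[0, -0.08, 0], [0, 0, 0], 1]
    - [[-0.03, -0.161, 0], [0, 0, 0], 1]
    - [[-0.054, -0.161, 0], [0, 0, 0], 1]
    - [[-0.054, -0.161, 0.1], [0, 0, 0], 1]
    - [[-0.054, -0.161, 0.19], [0, 0, 0], 1]
    - [[-0.054, -0.161, 0.22], [0, 0, 0], 1]
    - [[-0.054, -0.161, 0.22], [0, 0, 0], 1]

```text
time: 6.6
ee_pos: [0.5304, 0.1246, 0.0906]
tcp_rot: [-179.9, 0.1, 79.0]
wrist_force: [0.3, 0.8, 1.5]
opening: 0.0001
```

Run:
```python
from h import *
o=sensors.get_obs();print(o['wrist_force'],o['ee_pos'],fproj('scene',o['ee_pos']))
go((.022,.027,.075))
im=camera('scene');print(place_of('cuvette_a_top','scene')[:2])
w=cv2.resize(im[140:260,240:400],None,fx=5,fy=5,interpolation=cv2.INTER_CUBIC)
cv2.imwrite('pics/pre.png',w)
```

```text
[0.29839927 0.7676113  1.45680676] [0.53035113 0.12458862 0.09064321] [299.93177479 222.98457665]
(0.022, 0.027, 0.075) [0.5313 0.1248 0.075 ] shift [0.0013, 0.003, 0.0521] turn [-0.0007, 0.0003, -0.0001]
[{'point': [300.1, 225.4], 'p': 0.63}]
```

View pics/pre.png

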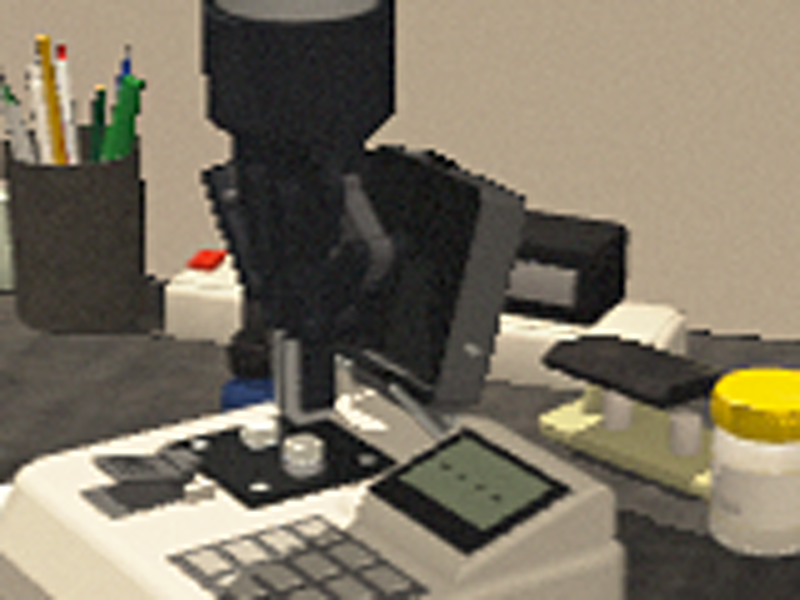

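The lid stays open. The tip, near (305,415), is directly above the proud stopper at (303,445). Pressing slowly.

Request:
send_rows:
  plan:
    - [[0.001, 0.003, 0.012], [0, 0, 0], 1]
    - [[0.001, 0.003, 0.024], [0, 0, 0], 1]
    - [[0.001, 0.003, 0.03], [0, 0, 0], 1]
    - [[0.001, 0.003, 0.036], [0, 0, 0], 1]
    - [[0.001, 0.003, 0.042], [0, 0, 0], 1]
    - [[0.001, 0.003, 0.046], [0, 0, 0], 1]
    - [[0.001, 0.003, 0.05], [0, 0, 0], 1]
    - [[0.001, 0.003, 0.05], [0, 0, 0], 1]

```text
time: 7.5
ee_pos: [0.5318, 0.125, 0.0767]
tcp_rot: [-180.0, 0.0, 79.0]
wrist_force: [0.7, -0.0, 0.2]
opening: -0.0001
```

Request:
send_rows:
  plan:
    - [[0, 0, 0.003], [0, 0, 0], 1]
    - [[0, 0, 0.005], [0, 0, 0], 1]
    - [[0, 0, 0.005], [0, 0, 0], 1]

```text
time: 7.8
ee_pos: [0.5318, 0.125, 0.0752]
tcp_rot: [-180.0, 0.0, 79.0]
wrist_force: [0.1, -0.4, -0.2]
opening: -0.0002
```

Request:
send_rows:
  plan:
    - [[0, 0, 0.002], [0, 0, 0], 1]
    - [[0, 0, 0.003], [0, 0, 0], 1]
    - [[0, 0, 0.003], [0, 0, 0], 1]

```text
time: 8.1
ee_pos: [0.532, 0.1251, 0.075]
tcp_rot: [180.0, -0.0, 79.0]
wrist_force: [-1.6, -1.5, 6.4]
opening: -0.0002
```

Run:
```python
from h import *
o=sensors.get_obs();print(o['wrist_force'],o['ee_pos'])
im=camera('scene')
w=cv2.resize(im[200:250,260:330],None,fx=9,fy=9,interpolation=cv2.INTER_CUBIC)
cv2.imwrite('pics/press.png',w)
```

```text
[-1.56961054 -1.49129877  6.42935118] [0.53202785 0.12509222 0.07503059]
```

View pics/press.png

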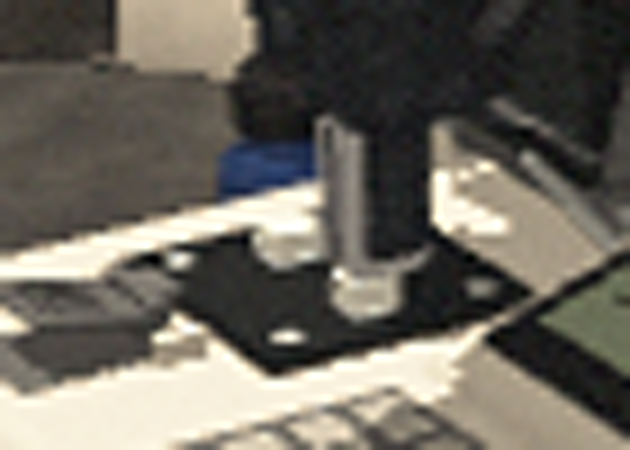

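Request:
send_rows:
  plan:
    - [[0, 0, 0.002], [0, 0, 0], 1]
    - [[0, 0, 0.002], [0, 0, 0], 1]

```text
time: 8.35
ee_pos: [0.5323, 0.1251, 0.075]
tcp_rot: [179.9, -0.0, 79.0]
wrist_force: [-1.7, -0.5, 9.2]
opening: 0.0001
```

Request:
send_rows:
  plan:
    - [[0, 0, -0.04], [0, 0, 0], 1]
    - [[0, 0, -0.14], [0, 0, 0], 1]
    - [[0, 0, -0.27], [0, 0, 0], 1]
    - [[0, -0.15, -0.35], [0, 0, 0], 1]
    - [[0, -0.3, -0.4], [0, 0, 0], 1]
    - [[0, -0.45, -0.4], [0, 0, 0], 1]
    - [[0, -0.6, -0.4], [0, 0, 0], 1]
    - [[0, -0.6, -0.4], [0, 0, 0], 1]

```text
time: 9.15
ee_pos: [0.3517, 0.1597, 0.1953]
tcp_rot: [179.9, -0.1, 79.1]
wrist_force: [1.4, 0.4, 0.0]
opening: 0.0
```

Run:
```python
from h import *
o=sensors.get_obs();print(o['wrist_force'],o['ee_pos'])
pose=np.load("pose.npy")
im=camera('scene');o=np.array((260,160));s=7
print(place_of('cuvette_a_top','scene')[:2])
w=cv2.resize(im[160:245,260:370],None,fx=s,fy=s,interpolation=cv2.INTER_CUBIC)
for y in(.027,.063):
    for z,c in((.075,(0,255,0)),(.082,(0,0,255))):
        q=np.array([(fproj('scene',P(pose,(.022+a,y+b,z)))-o+.5)*s for a,b in((-.00625,-.00625),(.00625,-.00625),(.00625,.00625),(-.00625,.00625))]).round().astype(int);cv2.polylines(w,[q],True,c,1)
cv2.imwrite('pics/end.png',w)
```

```text
[1.4033103  0.4116065  0.03085849] [0.35169391 0.1596663  0.19531512]
[{'point': [302.0, 227.8], 'p': 0.52}]
```

View pics/end.png

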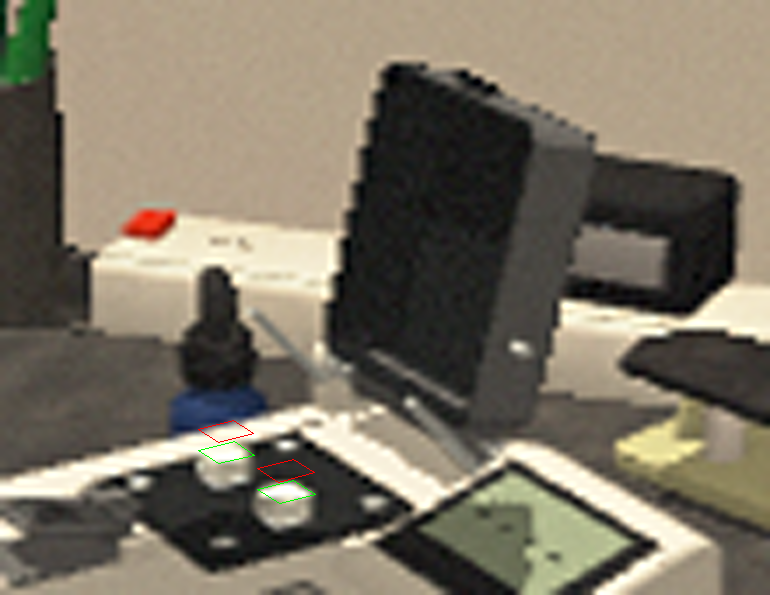

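Both stoppers now match the green 75 mm outlines, at (226,455) and (286,492). The lid is on its stop and the robot is clear.

```bash
python3 -c "
from h import *
print(bot.job_done())"
```

```text
the job is handed in; nothing more can be done
None
```

The job is done and handed in at about 9 s of robot time. I pressed the release tab and the lid sprang up. I pushed the lid back onto its stop, then pressed the proud cuvette (the right-hand well) home with the shut fingertips.

**Last checks**
- **Cuvette seated:** the tip held at 75.0 mm while the force rose from 6 to 9 N. In the final picture both stoppers match the 75 mm outline.
- **Surroundings:** the lid was open on its stop and the arm was clear. The bottle stood in place; I did not re-check the other loose items, but the arm was not sent near them.

**What did not fit cleanly**
- **Sliding force:** the readings taken as the cuvette went down were near 0 N, not the 2–4 N expected. The end stop and the final picture still agree that it is home.
- **Lid and gripper:** when the lid sprang up, it may have leaned lightly on the gripper. I read about 4.5 N sideways and backed away.

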